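# Park the round brass bar at the top of the sloped gutter

### The arm

A 6-joint arm with a two-finger parallel gripper is mounted at the origin on the work surface. World frame = base frame: x ahead of the robot, y to its left, z up, the work surface at z = 0. Lengths are in m, angles in rad, forces in N, time in s.
With the tool pointing down it reaches from about 0.35 to 0.775 m from the base axis. Payload 5.5 kg.
Tool frame: the origin (TCP) lies at the very end of the fingers, on their centre line; the grasp point (between the pads) lies 19 mm behind it; z points along the fingers, y is the line along which they close (so a half turn about z gives the same grasp; the last joint's range is limited). The gripper opens to 85 mm and grips with 20 to 120 N. Pads are 22 mm wide; open, the fingers measure 114 mm over their backs; the gripper's body (76 mm by 85 mm) begins 54 mm behind the grasp point. The pads swing forward as they close: fully open they stand 13 mm farther back than shut.
Start: joints at [-0.14, 0.313, 0.046, 1.304, 0, 1.431], TCP at [0.575, -0, 0.231] pointing down, gripper open.
Joint ranges: [-2.76, 2.76], [-0.86, 1.69], [-1.03, 1.26], [-2.2, 2.34], [-1.47, 1.5], [-3.14, 3.14]. Speed limits (rad/s): [2.57, 2.57, 3.14, 3.14, 3.14, 3.14].

### API

Orientations are given as a unit quaternion [w, x, y, z].
In Python, from workcell import env, cams, ticket, spotter gives the robot as it stands.
- The arm moves only by the tool jog_arm, never from a script. Its argument "increments" is a list that holds one entry, the list of rows, each a list of 7 numbers: the shift along the tool's x, y, z in units of 0.25 m (1.0 is 0.25 m), then the turn, a rotation vector about the tool's x, y, z in units of 180 degrees (1.0 is 180 degrees), then the closure in counts, from 0 (fully open) to 255 (shut). A call has 1 to 20 rows; each row shifts and turns the commanded pose from where the row before left it, along the tool's axes as they then stand; what a row does not reach is not made up. A row lasts 1/10 s, in which the tool goes at most 50 mm and 8.59 degrees, less where a joint would pass 70% of its speed; a pose out of reach is approached as far as the arm can. A call with a number of a shift or a turn outside -1 to 1 is refused whole. A call with a gripper value outside its range is refused whole. The fingers move at their own pace and stop on an object; "force" is the grip in N (left out, the last holds). Time passes only in rows, so rows that do not move let the fingers close. It gives the time, the measured TCP pose, the force, the opening and the grip force at its end, in the units of the state.
- env.get_state(): the state, without advancing time (a new reading comes with each control period).
- cams.read_camera(name): name is "scene" or "side" or "wrist"; returns a dict with "pixels" (480x640x3 uint8, red, green, blue), "fx", "fy", "cx", "cy" (pixels), "k1" (the pictures are not rectified: a ray, as slopes to the right and down, at radius r is drawn at 1 + k1 r^2 times it, then the intrinsics apply), "xyz" and "attitude" of the camera in the world; the wrist camera has in their place "mount" (4x4, takes a point from camera to tool coordinates, whose origin is the TCP and whose axes are the flange's). Camera axes: x right, y down, z forward; pixel columns grow to the right and rows downward; lengths in m; the calibration is good to about 2 mm. A picture is of the moment at which its call begins: read the wrist's pose just before it. There is no depth.
- ticket.hand_in(): hands the job in; it is judged then, once.
Trained networks look in the newest picture that a camera, given by its name, has taken for a name from the list of things; names that differ only in an ending like _2 or _b are one class to them, and where a whole thing is asked for, a point or a joint stands for the part that bears it (a point fixed in the world has none). Each returns a list of dicts, best first, with "conf" (0 to 1); they miss things now and then, are a little off and sometimes report something else, mostly with a low value. They report only what shows in the picture. A call takes as long as a camera call. They do not tell look-alikes from the thing itself.
- spotter.find_in(target, camera): "uv" ([column, row] in pixels, amid what is visible of it).
- spotter.cut_out(target, camera): "region" (480x640 bool, what is visible of it) and "uv" ([column, row] in pixels, amid what is visible of it).
- spotter.landmark_of(target, camera): "uv" ([column, row] in pixels: a listed point, or the origin of a listed thing).
The state is a dict: "clock": time; "joint_pos": joint angles; "qvel": joint speeds; "tau": joint torques, N m; "tcp_pos": TCP position; "orientation": TCP orientation; "wrist_force": force on the tool from outside, world axes, zero at the start; "ft_torque": the same for the moment, N m; "finger_gap": finger opening in m; "grip_force": force on a finger pad.
Only numpy, scipy, OpenCV 4.12 (cv2) and the standard library are available. Lean on these libraries where they do the work, as an engineer would, in place of code of your own. Each camera call takes 0.05 s, during which the arm holds its last target. There are 200 camera calls.

### The job

A short round brass bar lies at the low end of the sloped aluminium gutter on the bench. With the fingertips, nudge it gently up the gutter, over the small ridge and into the pocket at the end stop, so that it stays there and cannot roll back. Only push it: do not grip, lift or fling it or let it run loose, and leave the hammer, jar and steel block where they are.

Things in the scene. Friction and masses are not known exactly. Their poses are not given: they have to be found in the camera images.
- bar: polished brass round bar offcut, a cylinder 40 mm in diameter, 44 mm long, 0.3 to 0.55 kg, slippery (friction 0.25), lying across the gutter. Origin at its centre; its y axis is the cylinder's axis (x and z turn as it rolls). At the start it rests on the low lip, centre at x = -90, z = 20 mm in the gutter's frame; unless held or in the pocket it rolls back there by itself
- gutter: open aluminium channel, fixed, any heading. Origin on the middle of its floor, 35 mm above the bench; x points uphill along the floor (rises 6 degrees), y across, z square off it. Floor from x = -110 to 91 mm, 48 mm wide inside; side walls 4 mm thick, only 8 mm high. Wooden foot below, 225 by 90 by 12 mm. No other thing within 90 mm of its centre line, also 100 mm beyond its ends
- low_lip (a point): middle of the top of the low lip across the gutter's low end: 6 mm high above the floor, x = -110 to -104 mm in the gutter's frame
- ridge (a point): middle of the top of the rounded steel ridge across the floor, 2 mm high, at x = 50 mm in the gutter's frame
- end_stop (a point): middle of the top edge of the upright steel end stop's face, at x = 82.6 mm in the gutter's frame; the stop is 26 mm high above the floor and 8 mm thick
- pocket (a point): where the bar's centre belongs when parked, between ridge and stop: x = 61, y = 0, z = 20 mm in the gutter's frame. The bar fits with 3 mm to spare and stays by itself, resting back against the ridge with its centre at x = 60 mm
- hammer: small hammer lying beside the gutter, 240 mm long, origin under its middle; x axis along it, handle to -x; to be left alone
- jar: closed amber glass jar, 52 mm wide, 70 mm high, origin at the centre of its underside; to be left alone
- puck: round dark steel bench block, 68 mm wide, 22 mm high, origin at the centre of its underside; to be left alone
Mind the look-alikes: they are no part of the job. There is more than one size of the bar; the one meant has the size given above. Of the things that look like the part that bears gutter, take the one that is farthest to the robot's right at the start.

How it is judged:
On the way:
1. the fingers push the bar up the middle of the gutter (between 50 mm below and 30 mm above the middle) (x of bar in the frame of gutter between -0.05 and 0.03 m and contact force between the fingers and bar above 0.05 N).
At the end, for the whole second after the job is handed in: the bar lies at rest in the pocket between ridge and end stop, its centre within 6 mm of the pocket point, its axis across the gutter (within 0.2 rad), nobody holding it (distance between bar and pocket below 0.006 m and angle between the y axis of bar and the y axis of gutter, either way round below 0.2 rad and linear speed of bar below 0.01 m/s); the robot touches nothing.
It fails at once if the bar is lifted (more than 10 mm off the gutter floor) (z of bar in the frame of gutter above 0.03 m).
It fails at once if the bar is gripped or rammed (more than 30 N between fingers and bar) (contact force between the fingers and bar above 30 N).
It fails at once if the bar is flung or runs loose (faster than 0.35 m/s) (linear speed of bar above 0.35 m/s).
It fails at once if the hammer, jar or steel block is disturbed (moved more than 15 mm) (distance of any of hammer, jar, puck from where it was at the start of the episode above 0.015 m).
It also fails if it takes over 45 s, if anything falls off the work surface, if the arm or the gripper's body presses on something with over 40 N, if the wrist force passes 120 N, or if a joint passes its speed limit or range.

## Working session

There is one attempt and no reset: what is moved stays moved. The work goes in short steps, Python scripts to look and compute and a tool call to move; the robot and the scene stay as the last step left them, time stands still between calls to the robot, and variables do not carry over. Pictures are saved under pics/ and viewed, at most 10 in all, crops included, and the job is handed in when it is done.

Besides the shell and the picture viewer there is one more tool, called after "Call:" by a JSON object that holds its "op" and its "data". jog_arm: Moves the arm, as the interface text tells. Shifts and turns lie within -1 to 1; 1 stands for 0.25 m of shift or 180 degrees of turn. Its arguments: {"type":"object","properties":{"increments":{"type":"array"},"force":{"type":"number"}},"required":["increments"]}

```bash
mkdir -p pics
cat > h.py <<'E'
from workcell import env,cams,ticket,spotter
import numpy as np,cv2
from scipy.spatial.transform import Rotation as R
def RQ(q): q=np.array(q,float); return R.from_quat(q[[1,2,3,0]]).as_matrix() if q.shape==(4,) else q
def cam(n):
    s=env.get_state(); c=cams.read_camera(n)
    if 'mount' in c:
        T=np.eye(4);T[:3,:3]=RQ(s['orientation']);T[:3,3]=s['tcp_pos'];T=T@np.array(c['mount'])
        c['P'],c['M']=T[:3,3],T[:3,:3]
    else: c['P'],c['M']=np.array(c['xyz']),RQ(c['attitude'])
    c['K']=np.array([[c['fx'],0,c['cx']],[0,c['fy'],c['cy']],[0,0,1.]])
    return c
def ray(c,uv):
    d=np.array([(uv[0]-c['cx'])/c['fx'],(uv[1]-c['cy'])/c['fy']]);u=d.copy()
    for _ in range(20): u=d/(1+c['k1']*(u@u))
    return c['M']@np.array([u[0],u[1],1])
def atz(c,uv,z): r=ray(c,uv); return c['P']+r*(z-c['P'][2])/r[2]
def proj(c,p):
    q=c['M'].T@(np.array(p)-c['P']);u=q[:2]/q[2];u=u*(1+c['k1']*(u@u));return np.array([u[0]*c['fx']+c['cx'],u[1]*c['fy']+c['cy']])
def tri(cs,uvs):
    A=0;b=0
    for c,uv in zip(cs,uvs):
        r=ray(c,uv);r/=np.linalg.norm(r);Q=np.eye(3)-np.outer(r,r);A=A+Q;b=b+Q@c['P']
    return np.linalg.solve(A,b)
def save(c,n): cv2.imwrite(f'pics/{n}.png',c['pixels'][:,:,::-1])
E
python3 - <<'E'
from h import *
print(env.get_state())
C={}
for n in('scene','side'):
    c=C[n]=cam(n);save(c,n+'1');print(n,c['P'].round(3),c['M'][:,2].round(2),c['xyz'],c['attitude'],c['k1'])
    for t,z in(('bar',.045),('gutter',.035),('low_lip',.03),('ridge',.042),('end_stop',.07),('pocket',.06),('hammer',0.01),('jar',0),('puck',0)):
        for d in spotter.landmark_of(t,n)[:4]: print(t,round(d['conf'],2),np.round(d['uv']),atz(c,d['uv'],z).round(3))
cv2.imwrite('pics/both.png',cv2.resize(np.vstack([C[n]['pixels'][:,:,::-1] for n in C]),(400,600)))
E
```

```text
{'clock': 0.0, 'joint_pos': array([-1.39605532e-01,  3.14012356e-01,  4.49661376e-02,  1.30357158e+00,
       -2.12070216e-05,  1.43119609e+00]), 'qvel': array([-0.00106297, -0.00183923, -0.00051554,  0.00114342,  0.00085571,
        0.00107545]), 'tau': array([-2.90074182e-03, -4.80629075e+01,  2.98531097e+01,  1.95313990e-02,
       -3.83516899e-04, -4.27451073e-05]), 'tcp_pos': array([5.74494149e-01, 5.18439679e-05, 2.30396800e-01]), 'orientation': array([-7.20949352e-04,  7.07108352e-01,  7.07104624e-01, -5.56578079e-04]), 'wrist_force': array([-0.05814377, -0.8342608 ,  0.29950654]), 'ft_torque': array([0.02597247, 0.01780284, 0.04555759]), 'grip_force': 0.0, 'finger_gap': 0.08518046505288247}
scene [1.288 0.171 0.777] [-0.7  -0.12 -0.7 ] [1.28821916 0.17078457 0.7769973 ] [-0.24536136  0.60538395  0.69576229 -0.29870206] -0.09960291630857432
bar 0.76 [363. 248.] [0.555 0.118 0.045]
bar 0.6 [379. 305.] [0.691 0.158 0.045]
gutter 0.85 [475. 242.] [0.501 0.333 0.035]
gutter 0.72 [319. 246.] [0.55  0.032 0.035]
low_lip 0.87 [372. 256.] [0.558 0.137 0.03 ]
low_lip 0.78 [532. 257.] [
[... 634 characters left out ...]
01.] [0.654 0.186 0.045]
gutter 0.65 [355. 253.] [0.546 0.035 0.035]
low_lip 0.89 [334. 300.] [0.553 0.139 0.03 ]
low_lip 0.44 [370. 217.] [ 0.547 -0.067  0.03 ]
ridge 0.93 [351. 389.] [0.487 0.292 0.042]
ridge 0.85 [363. 228.] [ 0.547 -0.02   0.042]
ridge 0.69 [370. 206.] [ 0.551 -0.083  0.042]
ridge 0.63 [337. 281.] [0.557 0.11  0.042]
end_stop 0.87 [361. 361.] [0.482 0.265 0.07 ]
end_stop 0.84 [373. 209.] [ 0.537 -0.042  0.07 ]
end_stop 0.62 [334. 301.] [0.544 0.176 0.07 ]
pocket 0.93 [370. 215.] [ 0.54  -0.037  0.06 ]
pocket 0.59 [354. 374.] [0.486 0.281 0.06 ]
hammer 0.9 [464. 272.] [0.37  0.002 0.01 ]
jar 0.94 [298. 209.] [ 0.685 -0.087  0.   ]
puck 0.91 [269. 265.] [0.685 0.068 0.   ]
```

View pics/scene1.png

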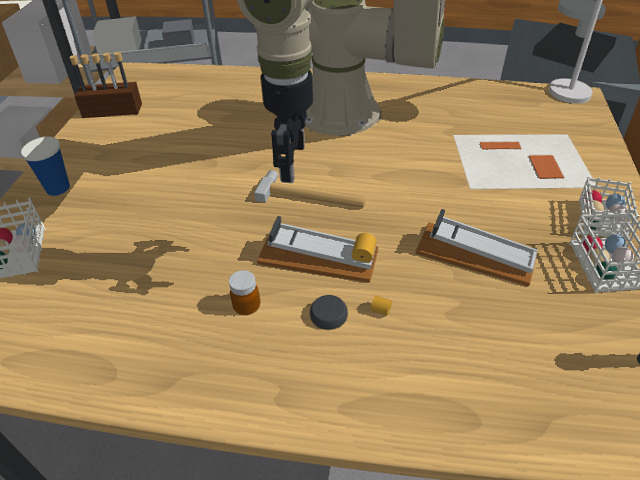

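View pics/side1.png

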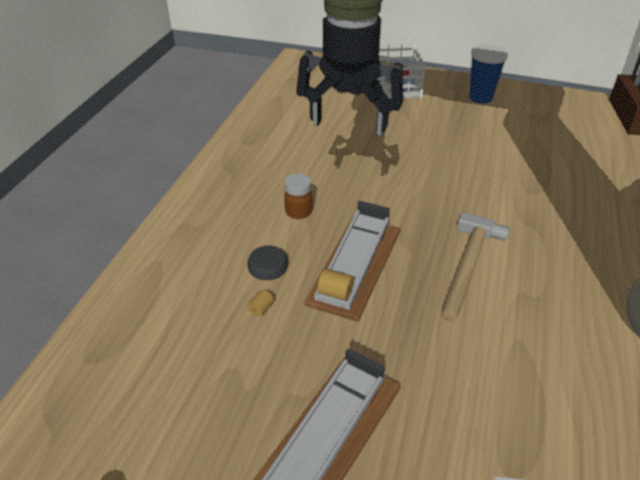

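The scene view shows the wanted gutter at about (319,246), with the big bar at its low end (363,248). The look-alike gutter on the robot's left is at (475,242) and the small bar at (379,305). The side view agrees: bar (336,284), low lip (334,300), end stop (373,209). Uphill is about world -y.

```bash
cat >> h.py <<'E'
from scipy.optimize import least_squares
LM={'bar':(-90,0,20),'gutter':(0,0,0),'low_lip':(-107,0,6),'ridge':(50,0,2),'end_stop':(82.6,0,26),'pocket':(61,0,20)}
def G(p):
    M=R.from_euler('ZY',[p[2],-np.radians(6)]).as_matrix(); return np.array([p[0],p[1],.035]),M
def fit(cs,p0,skip=()):
    obs=[]; o,M=G(p0)
    for n,c in cs.items():
        for t,l in LM.items():
            if t in skip: continue
            u=proj(c,o+M@np.array(l)/1e3)
            ds=[d['uv'] for d in spotter.landmark_of(t,n)]
            ds=[d for d in ds if np.hypot(*(d-u))<25]
            if ds: obs.append((n,t,min(ds,key=lambda d:np.hypot(*(d-u)))))
    def f(p,w=0):
        o,M=G(p); return np.concatenate([proj(cs[n],o+M@np.array(LM[t])/1e3)-uv for n,t,uv in obs])
    s=least_squares(f,p0,loss='soft_l1',x_scale=[.01,.01,.1])
    for (n,t,_),e in zip(obs,f(s.x).reshape(-1,2)): print(n,t,e.round(1))
    return s.x
E
python3 - <<'E'
from h import *
cs={n:cam(n) for n in('scene','side')}
p=fit(cs,[.546,.035,-1.65]); print(p)
o,M=G(p);st=o+M@[-.140,0,.07];print('start',st,'uphill',M[:,0])
s=env.get_state();T=RQ(s['orientation'])
W=np.c_[-M[:,0],M[:,1],-M[:,2]]
print(np.linalg.det(W),'T',T.round(3),'W',W.round(3),'rotvec deg',np.degrees(R.from_matrix(T.T@W).as_rotvec()),'shift tool mm',T.T@(st-s['tcp_pos'])*1e3)
E
```

```text
scene bar [ 0.6 -1.5]
scene gutter [-1.  -2.5]
scene low_lip [ 0.6 -1.3]
scene ridge [1.1 0.9]
scene end_stop [-1.4  0.9]
scene pocket [ 1.1 -4.1]
side bar [-2.7  1.8]
side gutter [1.8 0.3]
side low_lip [-0.7 -1.6]
side ridge [-1.  -2.6]
side end_stop [ 1.8 -0.1]
side pocket [-0.7 -3.3]
[ 0.5454078   0.02865895 -1.66871634]
start [0.55973506 0.17450698 0.08998255] uphill [-0.09722805 -0.9897578   0.10452846]
0.9999999999999994 T [[-0.  1.  0.]
 [ 1.  0. -0.]
 [-0.  0. -1.]] W [[ 0.097  0.995 -0.01 ]
 [ 0.99  -0.098 -0.104]
 [-0.105  0.    -0.995]] rotvec deg [ 0.29903161 -5.99425734  5.606995  ] shift tool mm [174.52975903 -15.32065478 141.32355445]
```

Call:
{"op": "jog_arm", "data": {"increments": [[[0.14,-0.012,0.113,0,0,0,210],[0.14,-0.012,0.113,0,0,0,210],[0.14,-0.012,0.113,0,0,0,210],[0.14,-0.012,0.113,0,0,0,210],[0.14,-0.012,0.113,0,0,0,210],[0,0,0,0.0017,-0.0333,0.0311,210],[0,0,0,0,0,0,210],[0,0,0,0,0,0,210],[0,0,0,0,0,0,210],[0,0,0,0,0,0,210]]]}}

```text
clock: 2.7
tcp_pos: [0.5607, 0.174, 0.0909]
orientation: [0.035, 0.74, 0.67, -0.038]
wrist_force: [0.8, -0.2, -0.1]
finger_gap: 0.0149
grip_force: 0.0
```

```bash
cat > chk.py <<'E'
from h import *
p=[ 0.5454078,0.02865895,-1.66871634]
def rel(p):
    o,M=G(p);s=env.get_state();T=RQ(s['orientation']);W=np.c_[-M[:,0],M[:,1],-M[:,2]]
    print('t',s['clock'],'tcp in gutter mm',(M.T@(s['tcp_pos']-o)*1e3).round(1),'rotvec/180 to go',(R.from_matrix(T.T@W).as_rotvec()/np.pi).round(4),'gap',s['finger_gap'],'F',(M.T@s['wrist_force']).round(2))
E
python3 - <<'E'
from chk import *
rel(p)
cs={n:cam(n) for n in('wrist','side','scene')}; save(cs['wrist'],'w2')
print(fit(cs,p,skip=()))
E
```

```text
t 2.7 tcp in gutter mm [-139.5    1.    70.8] rotvec/180 to go [ 0.0003 -0.0003 -0.0004] gap 0.014901558713613554 F [ 0.13  0.81 -0.15]
wrist bar [1.4 3. ]
wrist low_lip [-1.3 -0. ]
side bar [0.6 2.7]
side gutter [-2.7 -1.3]
side low_lip [-1.5 -0.3]
side ridge [-0.2 -4.1]
side end_stop [ 2.5 -1.3]
side pocket [-1.8  0.5]
scene bar [-0.5  0.1]
scene gutter [ 0.9 -0.9]
scene low_lip [ 0.7 -2.9]
scene ridge [1.3 2.4]
scene end_stop [ 0.9 -0.5]
scene pocket [ 2.3 -1.4]
[ 0.54574152  0.03043185 -1.66341549]
```

View pics/w2.png

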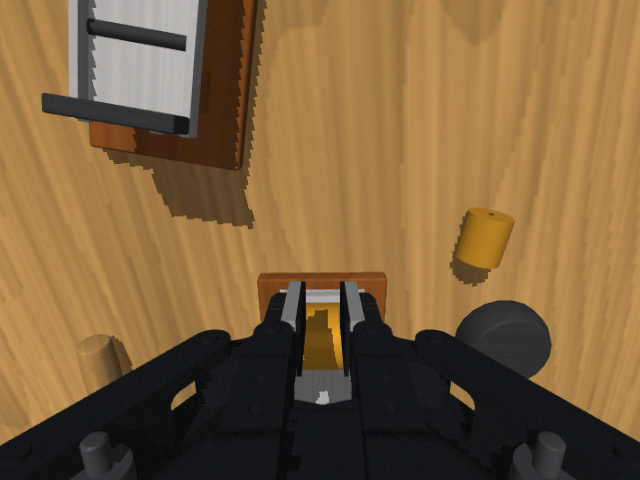

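The wrist view shows the fingers centred on the gutter (foot columns 258–386, fingers about 322), with the bar just ahead. I'll lower behind the bar and start pushing.

Call:
{"op": "jog_arm", "data": {"increments": [[[0,0,0.058,0,0,0,210],[0,0,0.058,0,0,0,210],[0,0,0.058,0,0,0,210],[0,0,0.056,0,0,0,210],[0,0,0,0,0,0,210],[0,0,0,0,0,0,210]]]}}

```text
clock: 4.35
tcp_pos: [0.5593, 0.169, 0.0329]
orientation: [0.035, 0.74, 0.671, -0.039]
wrist_force: [-0.2, -0.4, -1.1]
finger_gap: 0.015
grip_force: 0.0
```

```bash
sed -i 's/^p=.*/p=[0.5456,0.0296,-1.666]/' chk.py; python3 -c "
from chk import *
rel(p)"
```

```text
t 4.35 tcp in gutter mm [-139.5    0.4   12.6] rotvec/180 to go [-0.0003  0.0001 -0.0008] gap 0.014999018902674278 F [ 0.26 -0.2  -1.18]
```

Call:
{"op": "jog_arm", "data": {"increments": [[[-0.02,0,0,0,0,0,210],[-0.02,0,0,0,0,0,210],[-0.01,0,0,0,0,0,210],[-0.01,0,0,0,0,0,210],[-0.01,0,0,0,0,0,210],[-0.01,0,0,0,0,0,210],[-0.01,0,0,0,0,0,210],[-0.01,0,0,0,0,0,210],[-0.01,0,0,0,0,0,210],[-0.01,0,0,0,0,0,210],[-0.01,0,0,0,0,0,210],[-0.01,0,0,0,0,0,210],[0,0,0,0,0,0,210]]]}}

```text
clock: 5.65
tcp_pos: [0.556, 0.1339, 0.0365]
orientation: [0.035, 0.74, 0.671, -0.039]
wrist_force: [0.3, 0.5, -0.2]
finger_gap: 0.0149
grip_force: 0.0
```

Run:
```python
from chk import *
rel(p)
o,M=G(p);a=[]
cs=[cam(n) for n in('scene','side')]
for c,n in zip(cs,('scene','side')):
    u=proj(c,o+M@[-.08,0,.02]);ds=spotter.landmark_of('bar',n);print([(d['uv'].round(),round(d['conf'],2)) if hasattr(d['uv'],'round') else d for d in ds]);a.append(min((d['uv'] for d in ds),key=lambda d:np.hypot(*(d-u))))
print('bar',(M.T@(tri(cs,a)-o)*1e3).round(1)); save(cs[1],'s3')
x=cs[1]['pixels'][170:330,260:460,::-1]; y=cs[0]['pixels'][190:350,230:430,::-1]
cv2.imwrite('pics/c3.png',cv2.resize(np.hstack([x,y]),(800,320),interpolation=cv2.INTER_CUBIC))
```

```text
t 5.65 tcp in gutter mm [-104.1    0.4   12.5] rotvec/180 to go [-0.0002  0.0001 -0.001 ] gap 0.014915289733846232 F [-0.58  0.29 -0.14]
[{'uv': [352.3, 243.6], 'conf': 0.87}, {'uv': [382.1, 303.1], 'conf': 0.82}]
[{'uv': [260.7, 304.4], 'conf': 0.66}, {'uv': [341.0, 277.0], 'conf': 0.51}]
bar [-68.5  -1.7  18.1]
```

View pics/c3.png

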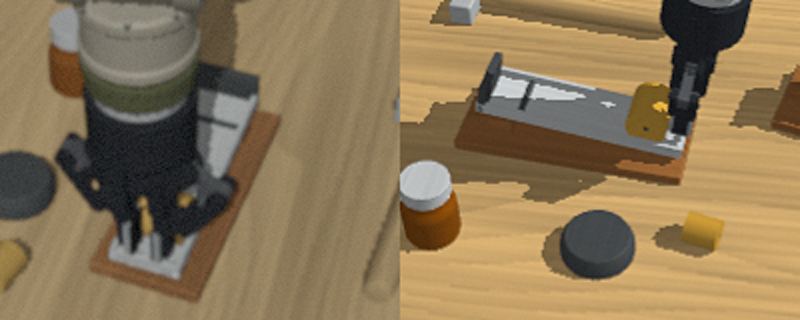

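The bar is ahead of the fingers and moving with them: it sits at (650,110) in the right half of the crop, already off the lip. I'll go on pushing.

Call:
{"op": "jog_arm", "data": {"increments": [[[-0.012,0,0,0,0,0,210],[-0.016,0,0,0,0,0,210],[-0.02,0,0,0,0,0,210],[-0.02,0,0,0,0,0,210],[-0.02,0,0,0,0,0,210],[-0.02,0,0,0,0,0,210],[-0.02,0,0,0,0,0,210],[-0.02,0,0,0,0,0,210],[-0.02,0,0,0,0,0,210],[-0.02,0,0,0,0,0,210],[-0.02,0,0,0,0,0,210],[-0.02,0,0,0,0,0,210],[-0.02,0,0,0,0,0,210],[-0.02,0,0,0,0,0,210],[-0.02,0,0,0,0,0,210],[-0.02,0,0,0,0,0,210],[-0.02,0,0,0,0,0,210],[-0.016,0,0,0,0,0,210],[-0.012,0,0,0,0,0,210],[0,0,0,0,0,0,210]]]}}

```text
clock: 7.85
tcp_pos: [0.5474, 0.0458, 0.0459]
orientation: [0.035, 0.74, 0.671, -0.039]
wrist_force: [-0.9, 2.0, 0.0]
finger_gap: 0.0151
grip_force: 0.6
```

```bash
cat > bar.py <<'E'
from chk import *
import sys
rel(p)
o,M=G(p);a=[];g=float(sys.argv[1])
cs=[cam(n) for n in('scene','side')]
for c,n in zip(cs,('scene','side')):
    u=proj(c,o+M@[g,0,.02]);ds=[d['uv'] for d in spotter.landmark_of('bar',n)];ds=[d for d in ds if np.hypot(*(d-u))<25]
    if ds: a.append(ds[0]); r=M.T@ray(c,ds[0]);q=M.T@(c['P']-o);print(n,ds[0],'at z=20:',((q+r*(.02-q[2])/r[2])*1e3).round(1))
if len(a)==2: print('bar',(M.T@(tri(cs,a)-o)*1e3).round(1))
x=cs[1]['pixels'][150:310,280:480,::-1]; y=cs[0]['pixels'][170:330,200:400,::-1]
cv2.imwrite(f'pics/{sys.argv[2]}.png',cv2.resize(np.hstack([x,y]),(800,320),interpolation=cv2.INTER_CUBIC))
E
python3 bar.py .03 c4
```

```text
t 7.85 tcp in gutter mm [-15.    0.2  12.5] rotvec/180 to go [-0.0002  0.0001 -0.001 ] gap 0.015060229498043587 F [-1.86 -1.05  0.24]
scene [308.7, 234.9] at z=20: [19.8  0.8 20. ]
side [358.6, 231.9] at z=20: [23.5  5.3 20. ]
bar [19.4  4.2 23.9]
```

View pics/c4.png

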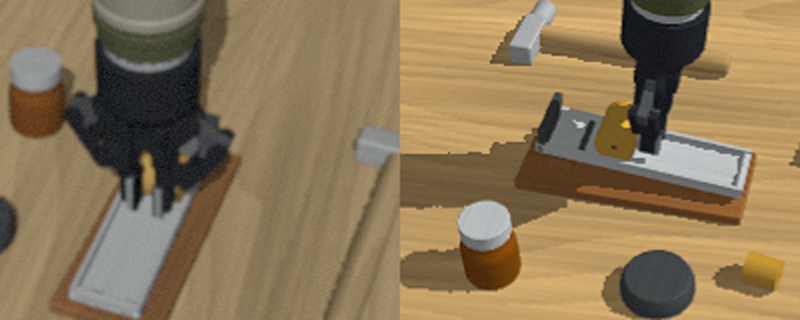

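The bar is at x ≈ 20 mm, just below the ridge, and in contact (about 2 N). Next is slow pushing over the ridge.

Call:
{"op": "jog_arm", "data": {"increments": [[[-0.012,0,0,0,0,0,210],[-0.012,0,0,0,0,0,210],[-0.012,0,0,0,0,0,210],[-0.012,0,0,0,0,0,210],[-0.012,0,0,0,0,0,210],[-0.012,0,0,0,0,0,210],[-0.008,0,0,0,0,0,210],[-0.008,0,0,0,0,0,210],[-0.008,0,0,0,0,0,210],[-0.006,0,0,0,0,0,210],[-0.006,0,0,0,0,0,210],[-0.006,0,0,0,0,0,210],[-0.006,0,0,0,0,0,210],[0,0,0,0,0,0,210]]]}}

```text
clock: 9.45
tcp_pos: [0.5446, 0.0163, 0.049]
orientation: [0.035, 0.74, 0.671, -0.039]
wrist_force: [0.2, 1.8, 0.7]
finger_gap: 0.0151
grip_force: 0.9
```

```bash
python3 bar.py .05 c5
```

```text
t 9.45 tcp in gutter mm [14.7  0.2 12.6] rotvec/180 to go [-0.0001  0.0001 -0.0009] gap 0.015062951741568097 F [-1.74  0.    0.87]
scene [295.3, 230.4] at z=20: [47.6 -2.8 20. ]
side [366.7, 221.2] at z=20: [50.9  0.8 20. ]
bar [47.3 -0.1 23.3]
```

View pics/c5.png

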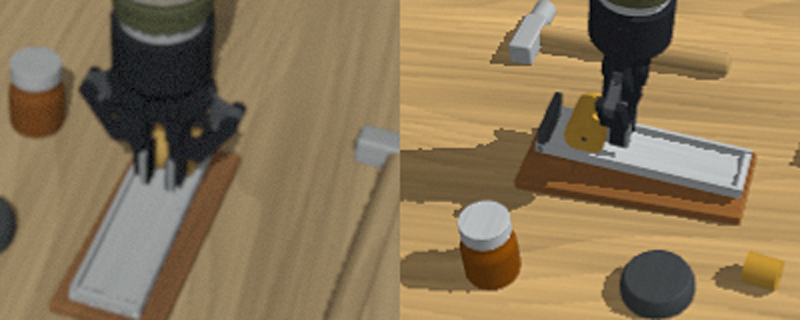

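The bar is riding on the ridge (x ≈ 48 mm), so a few more millimetres are needed.

Call:
{"op": "jog_arm", "data": {"increments": [[[-0.006,0,0,0,0,0,210],[-0.006,0,0,0,0,0,210],[-0.004,0,0,0,0,0,210],[-0.004,0,0,0,0,0,210],[-0.004,0,0,0,0,0,210],[-0.004,0,0,0,0,0,210],[0,0,0,0,0,0,210],[0,0,0,0,0,0,210],[0,0,0,0,0,0,210]]]}}

```text
clock: 10.55
tcp_pos: [0.5438, 0.0096, 0.0497]
orientation: [0.035, 0.74, 0.671, -0.039]
wrist_force: [0.3, -0.8, -0.4]
finger_gap: 0.0152
grip_force: 0.0
```

```bash
python3 bar.py .057 c6
```

```text
t 10.55 tcp in gutter mm [21.5  0.1 12.5] rotvec/180 to go [-0.0001  0.     -0.0008] gap 0.015158610891068434 F [ 0.74  0.37 -0.44]
scene [288.7, 232.4] at z=20: [58.1  6.5 20. ]
side [366.2, 215.0] at z=20: [64.3  6.3 20. ]
bar [59.6  6.2 21.9]
```

The contact force has dropped to zero and the bar is at x ≈ 60 mm, so it has dropped into the pocket. I'll back off slowly, lift and check.

Call:
{"op": "jog_arm", "data": {"increments": [[[0.008,0,0,0,0,0,210],[0.012,0,0,0,0,0,210],[0.02,0,0,0,0,0,210],[0.04,0,0,0,0,0,210],[0.06,0,0,0,0,0,210],[0.06,0,0,0,0,0,210],[0,0,-0.1,0,0,0,210],[0,0,-0.15,0,0,0,210],[0,0,-0.15,0,0,0,210],[0.1,0,-0.1,0,0,0,210],[0.1,0,0,0,0,0,210],[0.1,0,0,0,0,0,210],[0,0,0,0,0,0,210],[0,0,0,0,0,0,210]]]}}

```text
clock: 12.15
tcp_pos: [0.5568, 0.1476, 0.1606]
orientation: [0.035, 0.739, 0.672, -0.039]
wrist_force: [0.1, -0.0, -0.2]
finger_gap: 0.0151
grip_force: 0.0
```

```bash
python3 bar.py .06 c7
```

```text
t 12.15 tcp in gutter mm [-1.048e+02 -1.000e-01  1.373e+02] rotvec/180 to go [-0.0003  0.0002 -0.0001] gap 0.015088761093172547 F [-0.01  0.14 -0.22]
scene [287.6, 229.5] at z=20: [62.4 -0.4 20. ]
side [370.9, 216.0] at z=20: [64.7 -1.8 20. ]
bar [63.4 -1.5 19.9]
```

View pics/c7.png

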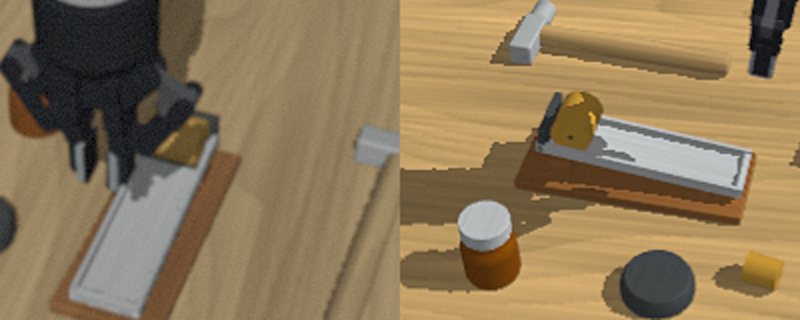

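The bar sits against the end stop in the pocket at (577,120) in the right half of the crop. Its axis lies across the gutter and nothing is touching it.

```bash
python3 -c "
from workcell import ticket
print(ticket.hand_in())"
```

```text
the job is handed in; nothing more can be done
None
```

The bar was pushed over the ridge and stayed in the pocket after the fingers withdrew (measured about 2–3 mm from the pocket point), and the job was handed in after about 12 s of robot time; no verdict came back.

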